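# Undo the captive thumbscrew of a power case and slide its battery cover open

## Robot

A 6-joint arm with a two-finger parallel gripper is mounted at the origin on the work surface. World frame = base frame: x ahead of the robot, y to its left, z up, the work surface at z = 0. Lengths are in m, angles in rad, forces in N, time in s.
With the tool pointing down it reaches from about 0.4 to 0.825 m from the base axis. Payload 7 kg.
Tool frame: the origin (TCP) lies midway between the tips of the shut fingers; the grasp point (between the pads) lies 19 mm behind it; z points along the fingers, y is the line along which they close (so a half turn about z gives the same grasp; the last joint's range is limited). The gripper opens to 88 mm and grips with 3 to 60 N. Pads are 19 mm wide; open, the fingers measure 130 mm over their backs; the gripper's body (78 mm by 193 mm) begins 47 mm behind the grasp point.
Start: joints at [1.54, 0.359, 0.012, 0, -1.224, -0.288], TCP at [0.212, 0.641, 0.227] pointing down, gripper open.
Joint ranges: [-3.07, 3.07], [-1.43, 2.12], [-1.02, 1.25], [-3.03, 1.67], [-3.05, -0], [-3.03, 3.03]. Speed limits (rad/s): [2.39, 2.39, 3.01, 3.14, 3.14, 3.14].

## Interface

Orientations are given as [roll, pitch, yaw] about the fixed x, y, z axes, in that order (R = Rz(yaw) Ry(pitch) Rx(roll)).
In Python, from station import monitor, viewer, arm gives the robot as it stands.
- The arm moves only by the tool move_arm, never from a script. Its argument "deltas" is a list that holds one entry, the list of rows, each a list of 7 numbers: the turn, a rotation vector about the tool's x, y, z in degrees, then the shift along the tool's x, y, z in m, then the finger opening in m, from 0 to 0.0876. A call has 1 to 12 rows; each row is the pose to reach, as a shift and turn from the pose commanded when the call began, along the tool's axes at that moment; what a row does not reach only later rows make up. A row lasts 1/12 s, in which the tool goes at most 41.7 mm and 7.16 degrees, less where a joint would pass 70% of its speed; a pose out of reach is approached as far as the arm can. A call with a gripper value outside its range is refused whole. The fingers move at their own pace and stop on an object; "force" is the grip in N (left out, the last holds). Time passes only in rows, so rows that repeat a pose let the fingers close. It gives the time, the measured TCP pose, the force and the opening at its end, in the units of the state.
- monitor.get_state(): the state, without advancing time (a new reading comes with each control period).
- viewer.grab_frame(name): name is "scene" or "top"; returns a dict with "frame" (384x512x3 uint8, blue, green, red), "vfov" (degrees; the focal length in pixels is half the picture's height over the tangent of half this angle, whatever the lens; pixels are square), "cx", "cy" (the principal point, pixels), "xyz" and "orientation" of the camera in the world. Camera axes: x right, y down, z forward; pixel columns grow to the right and rows downward; lengths in m; the calibration is good to about 2 mm. A picture is of the moment at which its call begins. There is no depth.
- arm.job_done(): hands the job in, once; it reports no verdict.
The state is a dict: "t": time; "q": joint angles; "qd": joint speeds; "joint_efforts": joint torques, N m; "eef_pos": TCP position; "ee_rot": TCP orientation; "force": force on the tool from outside, world axes, zero at the start; "moment": the same for the moment, N m; "width": finger opening in m.
Only numpy, scipy, OpenCV 4.12 (cv2) and the standard library are available. Lean on these libraries where they do the work, as an engineer would, in place of code of your own. Each camera call takes 0.05 s, during which the arm holds its last target. There are 200 camera calls.

## Task

Open the battery bay of the power case: gently pull the spring-loaded captive thumbscrew up until its thread catches, unscrew it (counter-clockwise, without hauling on the thread) until it stays well up by itself and frees the lock, and slide the cover fully open by its handle, to its stop. Leave the other things on the table where they are.

Things in the scene. Friction and masses are not known exactly. Their poses are not given: they have to be found in the camera images.
- screw_grip (a point): centre of the steel thumbscrew's round knurled head (30 mm across, 28 mm tall), on its upright axis, half-way up; it rises with the screw. Screwed in, it is 97 mm above the table and the head's underside is 3 mm above a round collar on the cover (38 mm wide, its top 80 mm above the table). How far the head is turned at the start varies and cannot be seen.
- screw_lift (a joint): how far the screw stands out, m: 0 at the start (held down by its spring) to 0.022. Spring: 4 N at 0 plus 0.25 N per mm. Up to 3 mm it only spins freely. Pulled straight up it stops under the thread at 3 to 11 mm, by the hidden turning angle. From about 10 mm the thread carries it: let go, it settles 2 to 4 mm and stays; let go before, it goes back to 0, damped.
- screw: the screw's seat and all it carries; origin on the screw's axis at the collar's top, 79.5 mm above the table, fixed to the cover; x, y, z parallel to the case's. The screw's lock bolt is clear of the case when it stands 14 mm or more out.
- bushing: brass bushing hidden under the collar, on the screw's axis. Its thread has a start every 120 degrees, at unknown angles: under a light pull, turning counter-clockwise seen from above catches it, then climbs 3.6 mm per radian (1.5 mm play). It floats on a spring (pulling 1 mm past the stop adds 5 N) and gives 0.8 Nm per rad in turning. Over 20 N harms the thread.
- cover (a joint): sliding of the aluminium cover (122 x 166 x 6 mm, its top 66 mm above the table) along the case's +y, m: 0 shut, 0.072 fully open at its stop. It rubs with about 2.5 N and is locked (1.5 mm of play) while the screw is less than 14 mm out.
- cover_handle (a point): centre of the upright ridge handle on the cover: a bar 56 mm long (along the case's x), 10 mm thick (along the case's y, the sliding direction), 24 mm tall from the cover's top; its centre is 78 mm above the table and 85 mm from the screw's axis along the case's +y. It moves with the cover.
- case: the grey power case, 150 (x) x 260 (y) x 69 mm, fixed on the table; origin under its centre; the cover opens along its +y, and the thumbscrew lies on its centre line at y = -90 mm when shut
- lens: a black camera lens standing upright, 72 mm across, 78 mm tall; a bystander, origin at its underside's centre
- cup: a white ceramic cup, 72 mm across, 70 mm tall; a bystander, origin at its underside's centre
- tape_roll: a roll of paper tape lying flat, 90 mm across, 24 mm tall; a bystander, origin at its underside's centre
- small_carton: a small cardboard carton 100 x 70 x 45 mm; a bystander, origin at its underside's centre
- driver: a screwdriver 170 mm long, lying on the table; a bystander
- spare_screw: a loose steel thumbscrew standing on its head, 28 mm across, 55 mm tall; not the one to undo; a bystander, origin at its underside's centre

How it is judged:
By the outcome, as a careful person would: the job done as asked, in the order asked, and still so for the second after the job is handed in, with the robot touching nothing.
It also fails if it takes over 72 s, if anything falls off the work surface, if the arm or the gripper's body presses on something with over 40 N, if the wrist force passes 120 N, or if a joint passes its speed limit or range.

## Working session

There is one attempt and no reset: what is moved stays moved. The work goes in short steps, Python scripts to look and compute and a tool call to move; the robot and the scene stay as the last step left them, time stands still between calls to the robot, and variables do not carry over. Pictures are saved under pics/ and viewed, on a budget of 10 in all, crops included, one or two more only if the job needs it, and the job is handed in when it is done.

Besides the shell and the picture viewer there is one more tool, called after ">>>" by a JSON object that holds its "fn" and its "kwargs". move_arm: Moves the arm, as the interface text tells. Its arguments: {"type":"object","properties":{"deltas":{"type":"array","items":{"type":"array","items":{"type":"array","items":{"type":"number"}}}},"force":{"type":"number"}},"required":["deltas"]}

```bash
mkdir -p pics; ls; cat > h.py <<'E'
import numpy as np, cv2
from scipy.spatial.transform import Rotation as R
from station import monitor, viewer, arm
def grab(name,fn=None):
    f=viewer.grab_frame(name)
    if fn: cv2.imwrite('pics/'+fn,f['frame'])
    return f
def Rm(f):
    o=np.array(f['orientation'],float)
    return o if o.shape==(3,3) else R.from_euler('xyz',o).as_matrix()
def ray(f,u,v,z):
    fl=f['frame'].shape[0]/2/np.tan(np.radians(f['vfov'])/2)
    d=Rm(f)@np.array([(u-f['cx'])/fl,(v-f['cy'])/fl,1]); c=np.array(f['xyz'])
    return c+d*(z-c[2])/d[2]
def proj(f,p):
    fl=f['frame'].shape[0]/2/np.tan(np.radians(f['vfov'])/2)
    q=Rm(f).T@(np.array(p)-np.array(f['xyz'])); return f['cx']+fl*q[0]/q[2],f['cy']+fl*q[1]/q[2]
E
python3 - <<'E'
from h import *
for n in('top','scene'):
    f=grab(n,n+'0.png'); print({k:v for k,v in f.items() if k!='frame'})
a=cv2.imread('pics/top0.png')
print(monitor.get_state())
E
```

```text
pics
{'vfov': 51.69005306279822, 'cx': 251.68764709334764, 'cy': 187.67177182366805, 'xyz': array([0.53564374, 0.01917745, 1.02942309]), 'orientation': array([-3.08883169, -0.01130077, -1.56503256])}
{'vfov': 54.79829142006127, 'cx': 253.34924537939492, 'cy': 190.7599368210692, 'xyz': array([ 1.1282846 , -0.4887789 ,  0.55138626]), 'orientation': array([-2.14370909,  0.01248911,  0.83234404])}
{'t': 0.1, 'q': array([ 1.54009101e+00,  3.59339940e-01,  1.11661895e-02, -3.03730720e-04,
       -1.22408253e+00, -2.88086657e-01]), 'qd': array([ 0.00055912, -0.00065675,  0.00319551,  0.00204368,  0.00057362,
        0.00031639]), 'joint_efforts': array([-1.92010862e-05, -5.84162486e+01,  2.93753850e+01,  7.01552868e+00,
        1.02069316e-02, -4.36278708e-05]), 'eef_pos': array([0.21145772, 0.64057757, 0.22570811]), 'ee_rot': array([ 3.14011173e+00, -1.41064093e-04, -3.18895288e-01]), 'force': array([-0.29624309,  0.17854154, -0.20291725]), 'moment': array([ 0.00674612, -0.00343559,  0.01719585]), 'width': 0.08777001508169516}
```

View pics/top0.png

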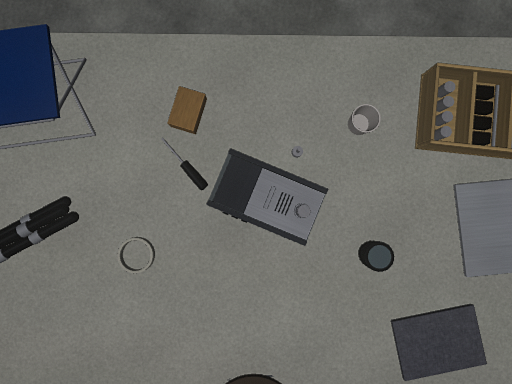

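View pics/scene0.png

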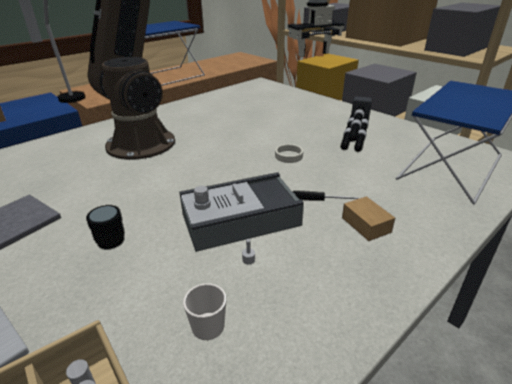

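The top view shows the case at about (268,197), the thumbscrew at (303,211) and the handle at about (269,197). The spare screw is at (297,152), the lens at (377,256) and the cup at (365,119). Next I'll measure from an enlarged crop.

```bash
python3 - <<'E'
from h import *
f=grab('top'); a=f['frame'][135:255,195:340]
b=cv2.resize(a,None,fx=5,fy=5,interpolation=cv2.INTER_CUBIC); b=cv2.convertScaleAbs(b,alpha=1.5); cv2.imwrite('pics/crop.png',b)
c=[ray(f,*p,0.069) for p in [(231,149),(328,189),(306,244),(208,204)]]
print(np.round(c,4)); print(np.linalg.norm(c[1]-c[0]),np.linalg.norm(c[2]-c[1]),np.mean(c,0))
g=cv2.cvtColor(b,cv2.COLOR_BGR2GRAY)
h=cv2.HoughCircles(cv2.medianBlur(g,5),cv2.HOUGH_GRADIENT,1.5,60,param1=80,param2=25,minRadius=25,maxRadius=70)
print(h)
s=grab('scene','s1.png'); a=s['frame'][165:250,170:310]
cv2.imwrite('pics/crops.png',cv2.convertScaleAbs(cv2.resize(a,None,fx=5,fy=5,interpolation=cv2.INTER_CUBIC),alpha=1.5))
E
```

```text
[[ 0.6805  0.0596  0.069 ]
 [ 0.5844 -0.177   0.069 ]
 [ 0.4512 -0.1232  0.069 ]
 [ 0.5462  0.114   0.069 ]]
0.25533656932374893 0.14362012369027513 [ 0.56557464 -0.03162742  0.069     ]
[[[422.25     317.25      62.5     ]
  [539.25     380.25      35.5     ]
  [479.25     344.25      46.      ]
  [507.75      84.75      27.25    ]
  [ 98.25     297.75      64.15    ]
  [342.75     279.75      48.85    ]
  [602.25     305.25      59.050003]
  [546.75     465.75      50.949997]
  [485.25     162.75      54.1     ]
  [390.75     369.75      32.2     ]
  [ 32.25     237.75      33.4     ]]]
```

View pics/crop.png

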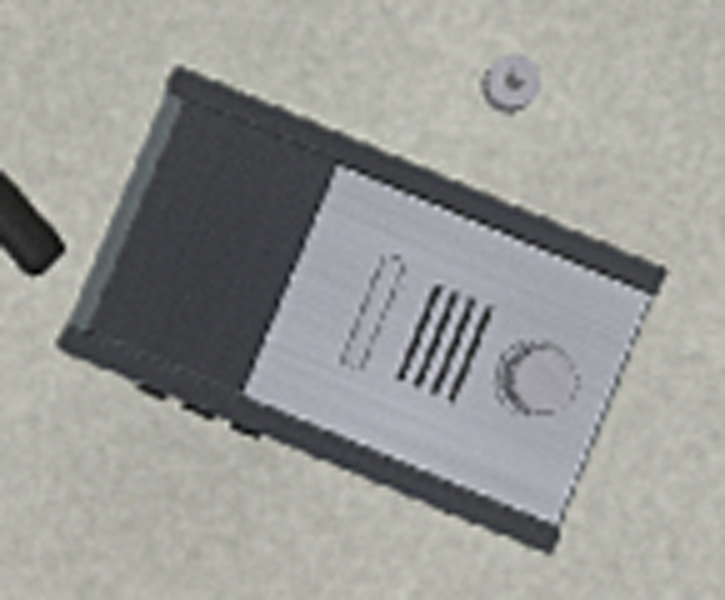

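View pics/crops.png

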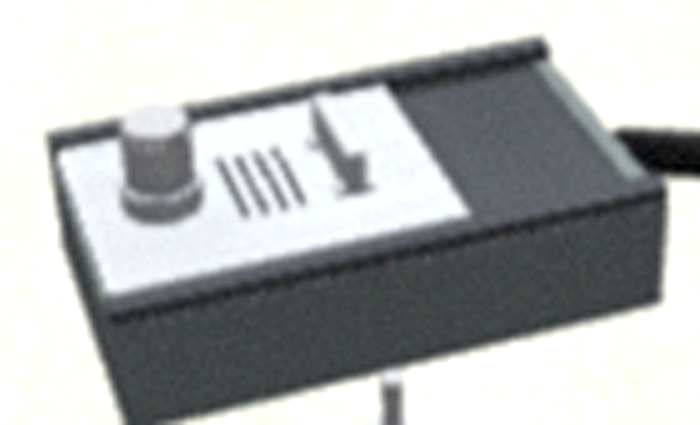

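The crop gives the head top at about (546,379) px and the handle top at about (373,311). The case corners are (178,68), (664,270), (553,551) and (60,343). In the scene crop the head top is at about (155,122) and the handle stands upright.

```bash
python3 - <<'E'
from h import *
f=grab('top'); s=grab('scene')
T=lambda x,y:(195+(x+.5)/5-.5,135+(y+.5)/5-.5)
S=lambda x,y:(170+(x+.5)/5-.5,165+(y+.5)/5-.5)
c=np.array([ray(f,*T(*p),0.069) for p in [(178,68),(664,270),(553,551),(60,343)]])
ydir=(c[0]+c[3]-c[1]-c[2])/2; print('len',np.linalg.norm(ydir),np.linalg.norm(c[0]+c[1]-c[2]-c[3])/2, 'ctr',c.mean(0))
ydir/=np.linalg.norm(ydir); print('ydir',ydir,np.degrees(np.arctan2(ydir[1],ydir[0])))
print('screw pred',c.mean(0)-.09*ydir)
st=ray(f,*T(546,379),.111); ss=ray(s,*S(155,122),.111); print('head top',st,ss)
ht=ray(f,*T(373,311),.090); print('handle',ht, 'scr->handle',ht-st,np.linalg.norm((ht-st)[:2]))
for n,p,z in [('spare',(297,152),.05),('lens',(377,256),.078),('cup',(365,119),.07)]: print(n,ray(f,*p,z))
E
```

```text
len 0.25726672277629925 0.14598069443678405 ctr [ 0.56629946 -0.0294366   0.069     ]
ydir [0.38087075 0.92462829 0.        ] 67.61237088601025
screw pred [ 0.53202109 -0.11265314  0.069     ]
head top [ 0.53224514 -0.11196836  0.111     ] [ 0.53397141 -0.11338762  0.111     ]
handle [ 0.56390237 -0.03281541  0.09      ] scr->handle [ 0.03165723  0.07915295 -0.021     ] 0.08524886630807284
spare [ 0.67708157 -0.10389492  0.05      ]
lens [ 0.4242883  -0.29181191  0.078     ]
cup [ 0.75692574 -0.26852764  0.07      ]
```

>>> {"fn": "move_arm", "kwargs": {"deltas": [[[0,0,80,0.541,0.614,0.03,0.0876],[0,0,80,0.541,0.614,0.03,0.0876],[0,0,80,0.541,0.614,0.03,0.0876],[0,0,80,0.541,0.614,0.03,0.0876],[0,0,80,0.541,0.614,0.03,0.0876],[0,0,80,0.541,0.614,0.03,0.0876],[0,0,80,0.541,0.614,0.03,0.0876],[0,0,80,0.541,0.614,0.03,0.0876],[0,0,80,0.541,0.614,0.03,0.0876],[0,0,80,0.541,0.614,0.03,0.0876],[0,0,80,0.541,0.614,0.03,0.0876],[0,0,80,0.541,0.614,0.03,0.0876]]]}}

```text
t: 1.3
eef_pos: [0.408, 0.1795, 0.2086]
ee_rot: [-3.141, 0.001, -1.722]
force: [1.5, -0.0, 0.5]
width: 0.0878
```

```bash
cat >> h.py <<'E'
def d(x,y,z,dyaw=0):
    s=monitor.get_state(); M=R.from_euler('xyz',s['ee_rot']).as_matrix()
    print('t',round(s['t'],2),'pos',np.round(s['eef_pos'],4),'rot',np.round(s['ee_rot'],4),'q6',round(s['q'][5],3),'q1',round(s['q'][0],3),'F',np.round(s['force'],1),'M',np.round(s['moment'],2),'w',round(s['width'],4))
    print('shift',np.round(M.T@(np.array([x,y,z])-s['eef_pos']),4))
E
python3 -c "
from h import *
d(.533,-.113,.197)"
```

```text
t 1.3 pos [0.408  0.1795 0.2086] rot [-3.1410e+00  1.0000e-03 -1.7222e+00] q6 -1.011 q1 0.859 F [ 1.5 -0.   0.5] M [ 0.16 -0.19  0.03] w 0.0878
shift [ 0.2703 -0.1677  0.0115]
```

>>> {"fn": "move_arm", "kwargs": {"deltas": [[[0,0,80,0.27,-0.168,0.01,0.0876],[0,0,80,0.27,-0.168,0.01,0.0876],[0,0,80,0.27,-0.168,0.01,0.0876],[0,0,80,0.27,-0.168,0.01,0.0876],[0,0,80,0.27,-0.168,0.01,0.0876],[0,0,80,0.27,-0.168,0.01,0.0876],[0,0,80,0.27,-0.168,0.01,0.0876],[0,0,80,0.27,-0.168,0.01,0.0876],[0,0,80,0.27,-0.168,0.01,0.0876],[0,0,80,0.27,-0.168,0.01,0.0876],[0,0,80,0.27,-0.168,0.01,0.0876],[0,0,80,0.27,-0.168,0.01,0.0876]]]}}

```text
t: 2.3
eef_pos: [0.5351, -0.1103, 0.1981]
ee_rot: [3.142, -0.0, -3.118]
force: [0.7, -0.4, -0.7]
width: 0.0876
```

```bash
python3 -c "
from h import *
d(.533,-.113,.15); print(monitor.get_state()['q'])"
```

```text
t 2.3 pos [ 0.5351 -0.1103  0.1981] rot [ 3.1416e+00 -3.0000e-04 -3.1181e+00] q6 -1.703 q1 0.155 F [ 0.7 -0.4 -0.7] M [ 0.03 -0.17 -0.05] w 0.0876
shift [ 0.0021 -0.0026  0.0481]
[ 1.55285333e-01  1.69216016e-01 -3.14628262e-01 -6.81134517e-05
 -1.08721211e+00 -1.70253114e+00]
```

>>> {"fn": "move_arm", "kwargs": {"deltas": [[[0,0,68,0.002,-0.002,0.048,0.0876],[0,0,68,0.002,-0.002,0.048,0.0876],[0,0,68,0.002,-0.002,0.048,0.0876],[0,0,68,0.002,-0.002,0.048,0.0876],[0,0,68,0.002,-0.002,0.048,0.0876],[0,0,68,0.002,-0.002,0.048,0.0876],[0,0,68,0.002,-0.002,0.048,0.0876],[0,0,68,0.002,-0.002,0.048,0.0876],[0,0,68,0.002,-0.002,0.048,0.0876],[0,0,68,0.002,-0.002,0.048,0.0876],[0,0,68,0.002,-0.002,0.048,0.0876],[0,0,68,0.002,-0.002,0.048,0.0876]]]}}

```text
t: 3.3
eef_pos: [0.5333, -0.1118, 0.1504]
ee_rot: [3.141, 0.0, 1.99]
force: [0.4, -0.2, 1.2]
width: 0.0873
```

```bash
python3 -c "
from h import *
d(.5328,-.1125,.087); print(monitor.get_state()['q']); f=grab('scene'); cv2.imwrite('pics/s2.png',cv2.resize(f['frame'][90:260,110:310],None,fx=3,fy=3))"
```

```text
t 3.3 pos [ 0.5333 -0.1118  0.1504] rot [3.1413e+00 1.0000e-04 1.9899e+00] q6 -2.876 q1 0.153 F [ 0.4 -0.2  1.2] M [-0.02 -0.1   0.03] w 0.0873
shift [-0.0004 -0.0008  0.0634]
[ 1.53050420e-01  2.09745596e-01 -3.82463268e-01  5.55075282e-05
 -9.78302801e-01 -2.87556518e+00]
```

View pics/s2.png

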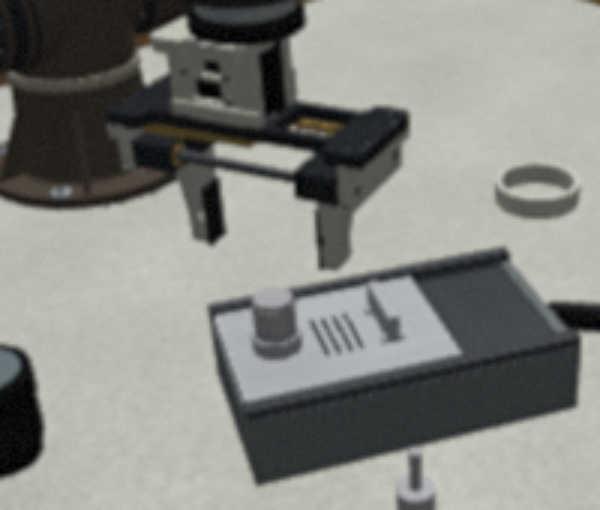

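The fingers (about (205,230) and (335,260) in the crop) straddle the screw axis above the head, clear of everything. I'll lower and close.

>>> {"fn": "move_arm", "kwargs": {"deltas": [[[0,0,0,0,-0.001,0.03,0.07],[0,0,0,0,-0.001,0.05,0.06],[0,0,0,0,-0.001,0.063,0.06],[0,0,0,0,-0.001,0.063,0.05],[0,0,0,0,-0.001,0.063,0.04],[0,0,0,0,-0.001,0.063,0.034]]], "force": 25}}

```text
t: 3.85
eef_pos: [0.5331, -0.1124, 0.0882]
ee_rot: [3.141, 0.001, 1.987]
force: [-0.3, 0.3, 0.8]
width: 0.0529
```

```bash
python3 -c "
from h import *
d(.5328,-.1125,.087)"
```

```text
t 3.85 pos [ 0.5331 -0.1124  0.0882] rot [3.1406e+00 7.0000e-04 1.9868e+00] q6 -2.878 q1 0.152 F [-0.3  0.3  0.8] M [-0.05 -0.17 -0.01] w 0.0529
shift [ 0.     -0.0003  0.0012]
```

>>> {"fn": "move_arm", "kwargs": {"deltas": [[[0,0,0,0,0,0,0.03],[0,0,0,0,0,0,0.025],[0,0,0,0,0,0,0.025],[0,0,0,0,0,0,0.025],[0,0,0,0,0,0,0.025],[0,0,0,0,0,0,0.025]]], "force": 25}}

```text
t: 4.35
eef_pos: [0.5314, -0.1125, 0.0877]
ee_rot: [-3.14, -0.0, 1.985]
force: [-4.5, 0.3, 5.0]
width: 0.0293
```

```bash
python3 -c "
from h import *
d(.5328,-.1125,.087)"
```

```text
t 4.35 pos [ 0.5314 -0.1125  0.0877] rot [-3.1404e+00 -4.0000e-04  1.9850e+00] q6 -2.879 q1 0.152 F [-4.5  0.3  5. ] M [ 0.22  1.6  -0.03] w 0.0293
shift [-0.0005  0.0013  0.0007]
```

>>> {"fn": "move_arm", "kwargs": {"deltas": [[[0,0,0,0,-0.002,0,0.025],[0,0,0,0,-0.002,0,0.025],[0,0,0,0,-0.002,0,0.025]]]}}

```text
t: 4.6
eef_pos: [0.5311, -0.1131, 0.0878]
ee_rot: [3.14, 0.0, 1.985]
force: [-0.4, 2.0, 4.0]
width: 0.0291
```

```bash
python3 -c "
from h import *
d(.5328,-.1125,.087)"
```

```text
t 4.6 pos [ 0.5311 -0.1131  0.0878] rot [3.1403e+00 4.0000e-04 1.9853e+00] q6 -2.878 q1 0.151 F [-0.4  2.   4. ] M [ 0.6  -0.08 -0.05] w 0.0291
shift [-0.0002  0.0018  0.0008]
```

>>> {"fn": "move_arm", "kwargs": {"deltas": [[[0,0,0,0,0,-0.001,0.025],[0,0,0,0,0,-0.002,0.025],[0,0,0,0,0,-0.003,0.025],[0,0,0,0,0,-0.003,0.025]]]}}

```text
t: 4.93
eef_pos: [0.5309, -0.113, 0.0902]
ee_rot: [3.141, 0.0, 1.985]
force: [3.7, 0.5, -5.2]
width: 0.0293
```

```bash
python3 -c "
from h import *
d(.5328,-.1125,.087)"
```

```text
t 4.93 pos [ 0.5309 -0.113   0.0902] rot [3.1410e+00 1.0000e-04 1.9851e+00] q6 -2.879 q1 0.151 F [ 3.7  0.5 -5.2] M [ 0.28 -1.69 -0.05] w 0.0293
shift [-0.0002  0.0019  0.0032]
```

>>> {"fn": "move_arm", "kwargs": {"deltas": [[[0,0,0,0,0,-0.0005,0.025],[0,0,0,0,0,-0.001,0.025],[0,0,0,0,0,-0.0015,0.025],[0,0,0,0,0,-0.0015,0.025]]]}}

```text
t: 5.27
eef_pos: [0.5309, -0.1132, 0.0919]
ee_rot: [3.141, 0.0, 1.985]
force: [4.8, 0.9, -5.5]
width: 0.0295
```

```bash
python3 -c "
from h import *
d(.5328,-.1125,.087)"
```

```text
t 5.27 pos [ 0.5309 -0.1132  0.0919] rot [3.1410e+00 2.0000e-04 1.9851e+00] q6 -2.879 q1 0.151 F [ 4.8  0.9 -5.5] M [ 0.2  -1.97 -0.03] w 0.0295
shift [-0.0002  0.002   0.0049]
```

>>> {"fn": "move_arm", "kwargs": {"deltas": [[[0,0,0,0,0.0005,-0.0005,0.025],[0,0,0,0,0.001,-0.001,0.025],[0,0,0,0,0.001,-0.0015,0.025],[0,0,0,0,0.001,-0.0015,0.025]]]}}

```text
t: 5.6
eef_pos: [0.5309, -0.1131, 0.0931]
ee_rot: [-3.141, -0.0, 1.985]
force: [2.6, -2.8, -5.8]
width: 0.0294
```

```bash
python3 -c "
from h import *
d(.5328,-.1125,.087)"
```

```text
t 5.6 pos [ 0.5309 -0.1131  0.0931] rot [-3.1406e+00 -1.0000e-04  1.9849e+00] q6 -2.879 q1 0.151 F [ 2.6 -2.8 -5.8] M [-0.85 -1.23 -0.07] w 0.0294
shift [-0.0002  0.002   0.0061]
```

>>> {"fn": "move_arm", "kwargs": {"deltas": [[[0,0,0,0,0,-0.0005,0.025],[0,0,0,0,0,-0.001,0.025],[0,0,0,0,0,-0.0015,0.025],[0,0,0,0,0,-0.0015,0.025]]]}}

```text
t: 5.93
eef_pos: [0.5309, -0.113, 0.0947]
ee_rot: [-3.141, -0.0, 1.985]
force: [1.5, -3.7, -6.2]
width: 0.0296
```

```bash
python3 -c "
from h import *
d(.5328,-.1125,.087)"
```

```text
t 5.93 pos [ 0.5309 -0.113   0.0947] rot [-3.1407e+00 -1.0000e-04  1.9850e+00] q6 -2.879 q1 0.151 F [ 1.5 -3.7 -6.2] M [-1.39 -0.9  -0.01] w 0.0296
shift [-0.0003  0.0019  0.0077]
```

>>> {"fn": "move_arm", "kwargs": {"deltas": [[[0,0,0,-0.0005,0,-0.0005,0.025],[0,0,0,-0.001,0,-0.001,0.025],[0,0,0,-0.001,0,-0.0015,0.025],[0,0,0,-0.001,0,-0.0015,0.025]]]}}

```text
t: 6.27
eef_pos: [0.531, -0.1133, 0.0958]
ee_rot: [-3.14, -0.001, 1.985]
force: [0.3, 2.4, -8.1]
width: 0.0294
```

```bash
python3 -c "
from h import *
d(.5328,-.1125,.087)"
```

```text
t 6.27 pos [ 0.531  -0.1133  0.0958] rot [-3.1405e+00 -1.1000e-03  1.9848e+00] q6 -2.877 q1 0.15 F [ 0.3  2.4 -8.1] M [ 0.89 -0.   -0.05] w 0.0294
shift [0.     0.0019 0.0088]
```

>>> {"fn": "move_arm", "kwargs": {"deltas": [[[0,0,-5,0,0,-0.0002,0.025],[0,0,-10,0,0,-0.0005,0.025],[0,0,-15,0,0,-0.0008,0.025],[0,0,-20,0,0,-0.001,0.025],[0,0,-20,0,0,-0.001,0.025]]]}}

```text
t: 6.68
eef_pos: [0.531, -0.1134, 0.0969]
ee_rot: [-3.141, -0.001, 2.338]
force: [-1.7, 3.2, -6.6]
width: 0.0296
```

```bash
python3 -c "
from h import *
d(.531,-.1131,.087)"
```

```text
t 6.68 pos [ 0.531  -0.1134  0.0969] rot [-3.1408e+00 -1.4000e-03  2.3379e+00] q6 -2.524 q1 0.15 F [-1.7  3.2 -6.6] M [1.21 0.4  0.02] w 0.0296
shift [0.0002 0.0002 0.0099]
```

>>> {"fn": "move_arm", "kwargs": {"deltas": [[[0,0,-6,0,0,-0.0004,0.025],[0,0,-12,0,0,-0.0008,0.025],[0,0,-18,0,0,-0.0012,0.025],[0,0,-24,0,0,-0.0016,0.025],[0,0,-30,0,0,-0.002,0.025],[0,0,-35,0,0,-0.0023,0.025],[0,0,-35,0,0,-0.0023,0.025]]]}}

```text
t: 7.27
eef_pos: [0.5309, -0.1135, 0.0991]
ee_rot: [3.142, -0.002, 2.946]
force: [-3.0, 2.8, -8.5]
width: 0.0297
```

```bash
python3 -c "
from h import *
d(.531,-.1131,.087)"
```

```text
t 7.27 pos [ 0.5309 -0.1135  0.0991] rot [ 3.1415e+00 -1.7000e-03  2.9459e+00] q6 -1.916 q1 0.15 F [-3.   2.8 -8.5] M [1.19 0.47 0.06] w 0.0297
shift [-0.      0.0004  0.0121]
```

>>> {"fn": "move_arm", "kwargs": {"deltas": [[[0,0,-7,0.0005,0.0003,-0.0003,0.025],[0,0,-14,0.0007,0.0004,-0.0007,0.025],[0,0,-21,0.0007,0.0004,-0.0011,0.025],[0,0,-28,0.0007,0.0004,-0.0015,0.025],[0,0,-35,0.0007,0.0004,-0.002,0.025],[0,0,-40,0.0007,0.0004,-0.0023,0.025],[0,0,-40,0.0007,0.0004,-0.0023,0.025]]]}}

```text
t: 7.85
eef_pos: [0.5309, -0.1135, 0.1017]
ee_rot: [-3.142, -0.001, -2.641]
force: [0.3, -0.6, -8.7]
width: 0.0295
```

```bash
python3 -c "
from h import *
d(.531,-.1131,.087)"
```

```text
t 7.85 pos [ 0.5309 -0.1135  0.1017] rot [-3.1416e+00 -8.0000e-04 -2.6410e+00] q6 -1.221 q1 0.151 F [ 0.3 -0.6 -8.7] M [-0.29 -0.11  0.07] w 0.0295
shift [-0.0003  0.0003  0.0147]
```

>>> {"fn": "move_arm", "kwargs": {"deltas": [[[0,0,-7,0,0,-0.0004,0.025],[0,0,-14,0,0,-0.0008,0.025],[0,0,-21,0,0,-0.0012,0.025],[0,0,-28,0,0,-0.0016,0.025],[0,0,-35,0,0,-0.0021,0.025],[0,0,-42,0,0,-0.0025,0.025],[0,0,-49,0,0,-0.003,0.025],[0,0,-55,0,0,-0.0033,0.025],[0,0,-60,0,0,-0.0036,0.025],[0,0,-60,0,0,-0.0036,0.025]]]}}

```text
t: 8.68
eef_pos: [0.5311, -0.1135, 0.1053]
ee_rot: [3.141, -0.0, -1.595]
force: [-0.2, -1.5, -9.4]
width: 0.0297
```

```bash
python3 -c "
from h import *
d(.531,-.1133,.087)"
```

```text
t 8.68 pos [ 0.5311 -0.1135  0.1053] rot [ 3.1412e+00 -5.0000e-04 -1.5953e+00] q6 -0.176 q1 0.151 F [-0.2 -1.5 -9.4] M [-0.63 -0.25  0.08] w 0.0297
shift [-0.0002  0.0001  0.0183]
```

>>> {"fn": "move_arm", "kwargs": {"deltas": [[[0,0,-7,0,0,-0.0004,0.025],[0,0,-14,0,0,-0.0008,0.025],[0,0,-21,0,0,-0.0012,0.025],[0,0,-28,0,0,-0.0016,0.025],[0,0,-35,0,0,-0.0021,0.025],[0,0,-42,0,0,-0.0025,0.025],[0,0,-48,0,0,-0.0029,0.025],[0,0,-48,0,0,-0.0029,0.025]]]}}

```text
t: 9.35
eef_pos: [0.5312, -0.1135, 0.1082]
ee_rot: [3.141, -0.0, -0.758]
force: [1.2, -2.3, -9.7]
width: 0.0295
```

```bash
python3 -c "
from h import *
d(.531,-.1133,.087);f=grab('scene'); cv2.imwrite('pics/s3.png',cv2.resize(f['frame'][110:250,150:310],None,fx=4,fy=4))"
```

```text
t 9.35 pos [ 0.5312 -0.1135  0.1082] rot [ 3.1412e+00 -1.0000e-04 -7.5760e-01] q6 0.662 q1 0.151 F [ 1.2 -2.3 -9.7] M [-0.84 -0.34  0.07] w 0.0295
shift [-0.0002 -0.      0.0212]
```

View pics/s3.png

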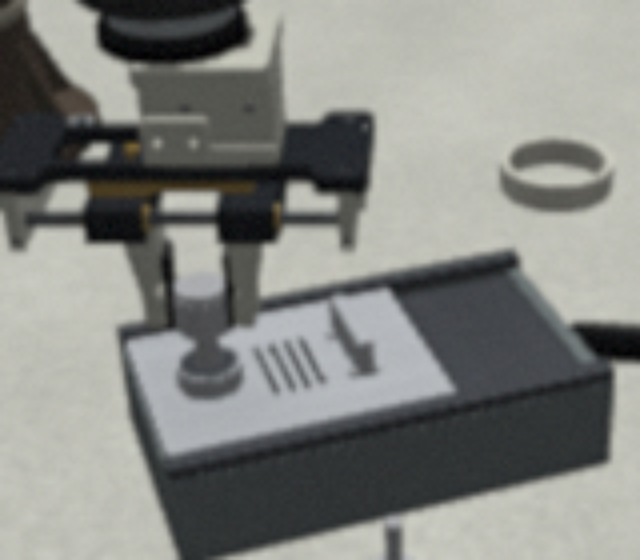

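The head (crop (200,305)) stands well above the collar at (210,370), with the shank showing and the fingers on both sides of the head. I'll add a small extra turn, release, and rise.

>>> {"fn": "move_arm", "kwargs": {"deltas": [[[0,0,-6,0,0,-0.0003,0.025],[0,0,-12,0,0,-0.0006,0.025],[0,0,-12,0,0,-0.0006,0.025],[0,0,-12,0,0,-0.0006,0.034],[0,0,-12,0,0,-0.0006,0.045],[0,0,-12,0,0,-0.0006,0.06],[0,0,-12,0,0,-0.0006,0.07],[0,0,-12,0,0,-0.0006,0.07],[0,0,-12,0,0,-0.02,0.07],[0,0,-12,0,0,-0.05,0.07],[0,0,-12,0,0,-0.07,0.07],[0,0,-12,0,0,-0.07,0.07]]]}}

```text
t: 10.4
eef_pos: [0.534, -0.1133, 0.1833]
ee_rot: [-3.138, -0.007, -0.546]
force: [1.1, 0.0, -0.6]
width: 0.0697
```

```bash
python3 -c "
from h import *
u=np.array([np.cos(np.radians(67.8)),np.sin(np.radians(67.8))]); p=np.array([.531,-.1133])+.085*u; print(p)
d(p[0],p[1],.11);f=grab('scene'); cv2.imwrite('pics/s4.png',cv2.resize(f['frame'][110:250,150:310],None,fx=4,fy=4))
for h in (0,.012,.014,.016,.018,.020):
  print(h,[round(k,1) for k in (np.array(proj(f,(.531,-.1133,.083+h)))-[150,110])*4],[round(k,1) for k in (np.array(proj(f,(.531,-.1133,.111+h)))-[150,110])*4])"
```

```text
[ 0.56311647 -0.034601  ]
t 10.4 pos [ 0.534  -0.1133  0.1833] rot [-3.1379 -0.0068 -0.5459] q6 0.873 q1 0.151 F [ 1.1  0.  -0.6] M [ 0.04 -0.18  0.01] w 0.0697
shift [-0.0165 -0.0821  0.0735]
0 [np.float64(203.9), np.float64(355.6)] [np.float64(199.4), np.float64(313.9)]
0.012 [np.float64(202.0), np.float64(337.9)] [np.float64(197.4), np.float64(295.5)]
0.014 [np.float64(201.7), np.float64(334.9)] [np.float64(197.1), np.float64(292.4)]
0.016 [np.float64(201.4), np.float64(331.9)] [np.float64(196.8), np.float64(289.3)]
0.018 [np.float64(201.0), np.float64(328.9)] [np.float64(196.4), np.float64(286.2)]
0.02 [np.float64(200.7), np.float64(325.9)] [np.float64(196.1), np.float64(283.1)]
```

View pics/s4.png

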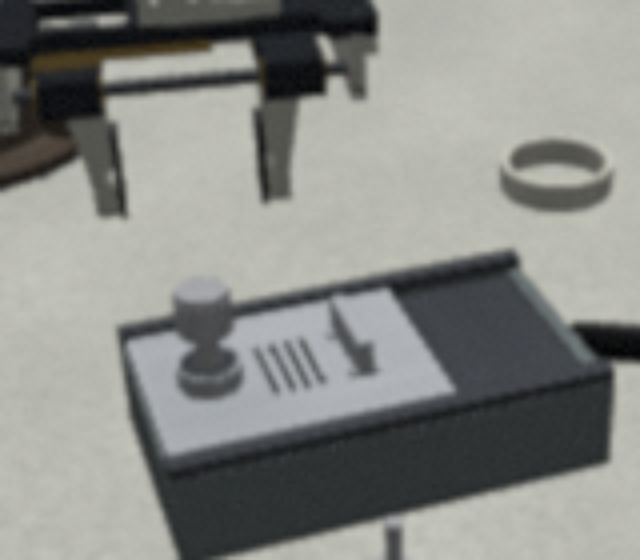

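The head top is now at about (203,290), which matches a lift of roughly 16–17 mm. The shank shows and the screw stands by itself. Next is the handle.

>>> {"fn": "move_arm", "kwargs": {"deltas": [[[0,0,-5,-0.008,-0.04,0,0.04],[0,0,-9,-0.016,-0.082,0,0.04],[0,0,-9,-0.016,-0.082,0,0.04],[0,0,-9,-0.016,-0.082,0.03,0.04],[0,0,-9,-0.016,-0.082,0.06,0.04],[0,0,-9,-0.016,-0.082,0.073,0.04],[0,0,-9,-0.016,-0.082,0.073,0.04],[0,0,-9,-0.016,-0.082,0.073,0.04]]]}}

```text
t: 11.12
eef_pos: [0.5596, -0.0349, 0.1045]
ee_rot: [3.14, 0.002, -0.389]
force: [-0.3, 0.0, -0.5]
width: 0.0399
```

```bash
python3 -c "
from h import *
d(.563,-.0346,.075);f=grab('scene'); cv2.imwrite('pics/s5.png',cv2.resize(f['frame'][110:250,150:310],None,fx=4,fy=4))
"
```

```text
t 11.12 pos [ 0.5596 -0.0349  0.1045] rot [ 3.140e+00  1.700e-03 -3.889e-01] q6 0.895 q1 0.287 F [-0.3  0.  -0.5] M [-0.   -0.11 -0.03] w 0.0399
shift [ 0.0031 -0.0017  0.0295]
```

View pics/s5.png

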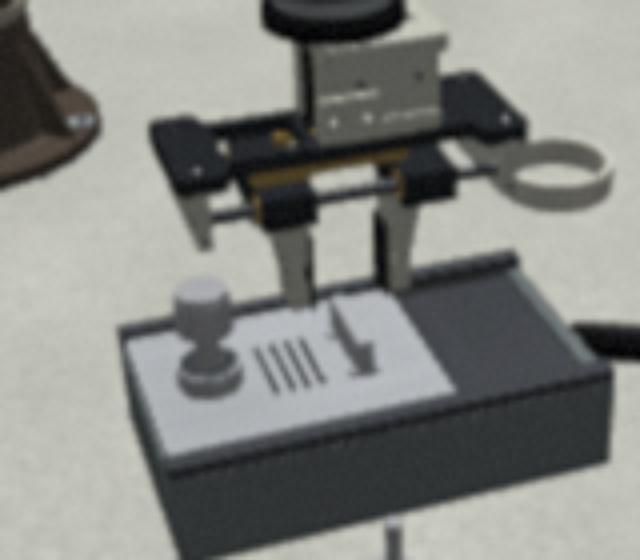

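The fingers sit on either side of the handle (350,340 in the crop) and the screw still stands at (203,290). I'll lower the rest of the way and grip.

>>> {"fn": "move_arm", "kwargs": {"deltas": [[[0,0,0,0.002,-0.0015,0.012,0.04],[0,0,0,0.003,-0.0015,0.024,0.04],[0,0,0,0.003,-0.0015,0.028,0.04],[0,0,0,0.003,-0.0015,0.028,0.02],[0,0,0,0.003,-0.0015,0.028,0.006],[0,0,0,0.003,-0.0015,0.028,0.006],[0,0,0,0.003,-0.0015,0.028,0.006],[0,0,0,0.003,-0.0015,0.028,0.006]]], "force": 15}}

```text
t: 11.83
eef_pos: [0.5638, -0.0345, 0.0781]
ee_rot: [-3.141, -0.001, -0.389]
force: [-0.3, -0.5, 0.1]
width: 0.0124
```

```bash
python3 -c "
from h import *
d(.563,-.0346,.075)
"
```

```text
t 11.83 pos [ 0.5638 -0.0345  0.0781] rot [-3.1409e+00 -9.0000e-04 -3.8860e-01] q6 0.897 q1 0.285 F [-0.3 -0.5  0.1] M [0.01 0.01 0.01] w 0.0124
shift [-0.0007  0.0004  0.0031]
```

>>> {"fn": "move_arm", "kwargs": {"deltas": [[[0,0,0,0,0,0,0.006],[0,0,0,0,0,0,0.006],[0,0,0,0,0,0,0.006],[0,0,0,0,-0.002,0,0.006],[0,0,0,0,-0.005,0,0.006],[0,0,0,0,-0.009,0,0.006],[0,0,0,0,-0.013,0,0.006],[0,0,0,0,-0.016,0,0.006],[0,0,0,0,-0.016,0,0.006]]], "force": 15}}

```text
t: 12.58
eef_pos: [0.5699, -0.0196, 0.078]
ee_rot: [3.141, -0.001, -0.388]
force: [-1.4, 0.2, 5.8]
width: 0.01
```

```bash
python3 -c "
from h import *
d(.563,-.0346,.075)
"
```

```text
t 12.58 pos [ 0.5699 -0.0196  0.078 ] rot [ 3.1415e+00 -6.0000e-04 -3.8810e-01] q6 0.873 q1 0.309 F [-1.4  0.2  5.8] M [0.06 0.57 0.04] w 0.01
shift [-0.0007  0.0165  0.003 ]
```

>>> {"fn": "move_arm", "kwargs": {"deltas": [[[0,0,0,0,-0.005,-0.0005,0.006],[0,0,0,0,-0.01,-0.0005,0.006],[0,0,0,0,-0.015,-0.0005,0.006],[0,0,0,0,-0.02,-0.0005,0.006],[0,0,0,0,-0.025,-0.0005,0.006],[0,0,0,0,-0.03,-0.0005,0.006],[0,0,0,0,-0.035,-0.0005,0.006],[0,0,0,0,-0.04,-0.0005,0.006],[0,0,0,0,-0.045,-0.0005,0.006],[0,0,0,0,-0.049,-0.0005,0.006],[0,0,0,0,-0.052,-0.0005,0.006],[0,0,0,0,-0.052,-0.0005,0.006]]]}}

```text
t: 13.58
eef_pos: [0.5899, 0.0294, 0.078]
ee_rot: [-3.141, -0.001, -0.388]
force: [2.0, -0.4, 2.7]
width: 0.0101
```

```bash
python3 -c "
from h import *
d(.5638,-.0345,.075)
"
```

```text
t 13.58 pos [0.5899 0.0294 0.078 ] rot [-3.1406e+00 -7.0000e-04 -3.8810e-01] q6 0.803 q1 0.38 F [ 2.  -0.4  2.7] M [ 0.04 -0.9  -0.01] w 0.0101
shift [0.     0.069  0.0029]
```

69 mm so far. I'll go gently on to the stop.

>>> {"fn": "move_arm", "kwargs": {"deltas": [[[0,0,0,0,-0.001,0,0.006],[0,0,0,0,-0.002,0,0.006],[0,0,0,0,-0.003,0,0.006],[0,0,0,0,-0.004,0,0.006],[0,0,0,0,-0.005,0,0.006],[0,0,0,0,-0.006,0,0.006],[0,0,0,0,-0.006,0,0.006]]]}}

```text
t: 14.17
eef_pos: [0.5907, 0.0316, 0.0779]
ee_rot: [3.138, 0.001, -0.389]
force: [2.5, -13.6, 4.4]
width: 0.0097
```

```bash
python3 -c "
from h import *
d(.5638,-.0345,.075)
"
```

```text
t 14.17 pos [0.5907 0.0316 0.0779] rot [ 3.1381e+00  7.0000e-04 -3.8890e-01] q6 0.795 q1 0.385 F [  2.5 -13.6   4.4] M [-4.93 -0.96  0.03] w 0.0097
shift [0.0002 0.0714 0.0032]
```

It is on the stop, with resistance at 71.4 mm. I'll relax, release, and rise straight up.

>>> {"fn": "move_arm", "kwargs": {"deltas": [[[0,0,0,0,0.0015,0,0.006],[0,0,0,0,0.003,0,0.006],[0,0,0,0,0.003,0,0.015],[0,0,0,0,0.003,0,0.03],[0,0,0,0,0.003,0,0.04],[0,0,0,0,0.003,0,0.04],[0,0,0,0,0.003,-0.02,0.04],[0,0,0,0,0.003,-0.05,0.04],[0,0,0,0,0.003,-0.09,0.04],[0,0,0,0,0.003,-0.13,0.04],[0,0,0,0,0.003,-0.15,0.04],[0,0,0,0,0.003,-0.15,0.04]]]}}

```text
t: 15.17
eef_pos: [0.5928, 0.0318, 0.2338]
ee_rot: [-3.137, -0.007, -0.388]
force: [0.4, 0.4, 1.0]
width: 0.0401
```

```bash
python3 -c "
from h import *
d(.5638,-.0345,.2);f=grab('scene'); cv2.imwrite('pics/s6.png',cv2.resize(f['frame'][110:250,150:310],None,fx=4,fy=4))
u=np.array([np.cos(np.radians(67.8)),np.sin(np.radians(67.8))])
p=np.array([.531,-.1133])+.072*u
for n,w in (('head top 16',(*p,.127)),('head top 18',(*p,.129)),('head top 0',(*p,.111)),('handle',(*(p+.085*u),.09))): print(n,(np.array(proj(f,w))-[150,110])*4)
"
```

```text
t 15.17 pos [0.5928 0.0318 0.2338] rot [-3.1365 -0.0072 -0.3877] q6 0.799 q1 0.384 F [0.4 0.4 1. ] M [-0.   -0.14  0.06] w 0.0401
shift [-0.002   0.0725  0.0334]
head top 16 [322.03681477 265.03936344]
head top 18 [321.87362641 261.97727949]
head top 0 [323.32722015 289.25266938]
handle [461.95247286 292.24105138]
```

View pics/s6.png

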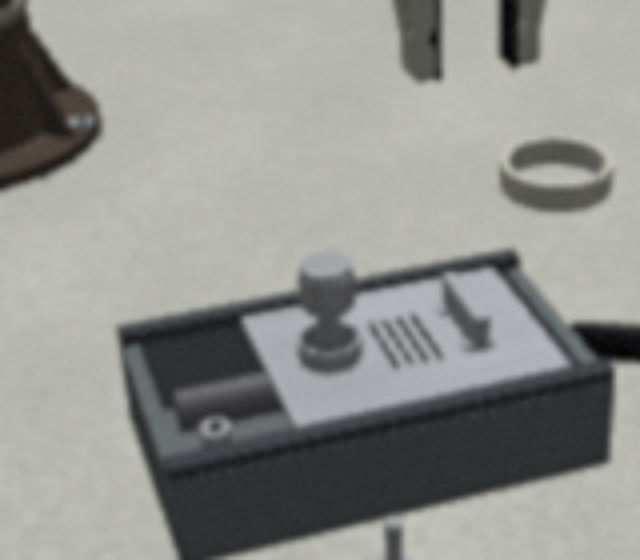

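The bay is open: the cover edge is at the far wall, the handle is at (467,315), and the screw stands up at (327,265). My easing-back may have drawn the cover back a fraction of a millimetre, so I'll regrip, push it onto the stop once more, and release without easing.

>>> {"fn": "move_arm", "kwargs": {"deltas": [[[0,0,0,0,0,0.04,0.04],[0,0,0,0,0,0.08,0.04],[0,0,0,0,0,0.12,0.04],[0,0,0,0,0,0.143,0.04],[0,0,0,0,0,0.15,0.04],[0,0,0,0,0,0.15,0.04],[0,0,0,0,0,0.15,0.006],[0,0,0,0,0,0.15,0.006],[0,0,0,0,0,0.15,0.006],[0,0,0,0,0,0.15,0.006],[0,0,0,0,0,0.15,0.006],[0,0,0,0,0,0.15,0.006]]]}}

```text
t: 16.22
eef_pos: [0.5908, 0.0313, 0.0789]
ee_rot: [-3.141, -0.001, -0.388]
force: [-1.5, 0.8, 4.8]
width: 0.0098
```

```bash
python3 -c "
from h import *
d(.5638,-.0345,.078)"
```

```text
t 16.22 pos [0.5908 0.0313 0.0789] rot [-3.1406e+00 -1.3000e-03 -3.8850e-01] q6 0.799 q1 0.383 F [-1.5  0.8  4.8] M [ 0.25  0.48 -0.05] w 0.0098
shift [-0.0001  0.0711  0.0008]
```

>>> {"fn": "move_arm", "kwargs": {"deltas": [[[0,0,0,0,-0.001,0,0.006],[0,0,0,0,-0.002,0,0.006],[0,0,0,0,-0.003,0,0.006],[0,0,0,0,-0.003,0,0.006],[0,0,0,0,-0.003,0,0.006]]]}}

```text
t: 16.63
eef_pos: [0.5908, 0.0316, 0.0788]
ee_rot: [3.138, 0.0, -0.389]
force: [-1.4, -9.9, 9.6]
width: 0.0099
```

```bash
python3 -c "
from h import *
d(.5638,-.0345,.078)"
```

```text
t 16.63 pos [0.5908 0.0316 0.0788] rot [ 3.1382e+00  1.0000e-04 -3.8860e-01] q6 0.795 q1 0.385 F [-1.4 -9.9  9.6] M [-3.98  0.89  0.05] w 0.0099
shift [0.     0.0714 0.0011]
```

The cover is firmly on the stop, having moved only 0.3 mm. I'll release with the push kept on, then rise.

>>> {"fn": "move_arm", "kwargs": {"deltas": [[[0,0,0,0,0,0,0.02],[0,0,0,0,0,0,0.04],[0,0,0,0,0,0,0.04],[0,0,0,0,0,0,0.04],[0,0,0,0,0,-0.02,0.04],[0,0,0,0,0,-0.05,0.04],[0,0,0,0,0,-0.09,0.04],[0,0,0,0,0,-0.13,0.04],[0,0,0,0,0,-0.16,0.04],[0,0,0,0,0,-0.16,0.04],[0,0,0,0,0,-0.16,0.04],[0,0,0,0,0,-0.16,0.04]]]}}

```text
t: 17.63
eef_pos: [0.5911, 0.0342, 0.2374]
ee_rot: [-3.141, 0.001, -0.389]
force: [-0.3, -0.0, -0.2]
width: 0.0398
```

```bash
python3 -c "
from h import *
d(.5638,-.0345,.2);f=grab('scene'); cv2.imwrite('pics/s7.png',f['frame'])
a=cv2.imread('pics/s6.png').astype(int); b=cv2.resize(f['frame'][110:250,150:310],None,fx=4,fy=4).astype(int)
dd=np.abs(a-b).max(2)[230:]; print('changed px near case',(dd>40).sum())"
```

```text
t 17.63 pos [0.5911 0.0342 0.2374] rot [-3.1414e+00  7.0000e-04 -3.8850e-01] q6 0.795 q1 0.387 F [-0.3 -0.  -0.2] M [ 0.   -0.01 -0.  ] w 0.0398
shift [0.0008 0.074  0.0374]
changed px near case 0
```

View pics/s7.png

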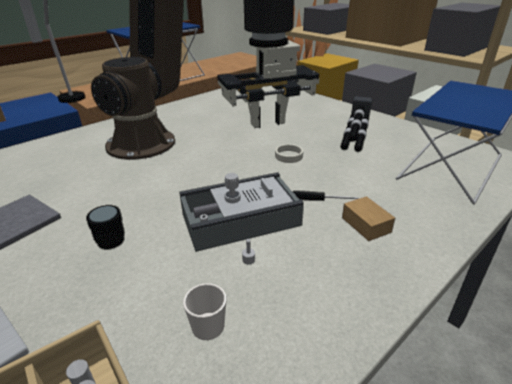

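The cover is open, the screw is up at (232,182), the bystanders haven't moved and the gripper is clear. I'm handing in.

```bash
python3 -c "
from h import *
print(arm.job_done())"
```

```text
the job is handed in; nothing more can be done
None
```

The battery bay is open and the job is handed in, at about 17.7 s on the robot's clock.

- **Thumbscrew:** I pulled it up gently until the thread caught at about 8 mm. I then unscrewed it about 215° counter-clockwise, to about 21 mm out. The wrist force along the screw read at most about 10 N, under the 20 N thread limit. After release it settled to about 16–17 mm by the camera (14 mm frees the lock), and it looked unchanged in the last picture.
- **Cover:** I slid it by its handle to its stop. The tool measured 71.4 mm of travel against the nominal 72 mm. I think the gap is measurement error, because the cover resisted firmly at that point on both pushes (14 N, then 10 N). After the first release I wasn't sure it had stayed on the stop, so I regripped and pushed again; it moved only 0.3 mm.
- **Other checks:** In the last picture the bystanders stand where they were and the gripper is clear of everything. Between the last two pictures no pixels changed around the case.

No check failed. The least certain figure is the screw's settled height, which the camera gives only to about 1–2 mm.

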